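Clip the fallen spice jar back into the spice rack

ROBOT

A 6-joint arm with a two-finger parallel gripper is mounted at the origin on a cart in front of the work surface, level with it; the furniture and walls round the work are solid. World frame = base frame: x ahead of the robot, y to its left, z up, the work surface at z = 0. Lengths are in mm, angles in degrees, forces in N, time in s.
With the tool pointing down it reaches from about 275 to 725 mm from the base axis. Payload 5.6 kg.
Tool frame: the origin (TCP) lies on the mounting face of the last link; the fingertips stand 173 mm ahead of it and the grasp point (between the pads) lies 155 mm ahead of it; x points along the fingers, y is the direction in which the jaws open and shut, and the axes are right-handed (so a half turn about x gives the same grasp; the last joint's range is limited). The gripper opens to 85 mm and grips with 20 to 120 N. Pads are 22 mm wide; open, the fingers measure 114 mm over their backs; the gripper's body (76 mm by 85 mm) begins 54 mm behind the grasp point. The pads swing forward as they close: fully open they stand 13 mm farther back than shut.
Start: joints at [-59.668, 14.616, 6.199, 0, -81.583, -16.306], TCP at [133.32, -533.591, 404.683] pointing down, gripper open.
Joint ranges: [-168.99, 168.99], [-69.2, 112.95], [-62.41, 85.93], [-164.36, 98.24], [-168.68, -3.75], [-174.98, 174.98]. Speed limits (degrees/s): [147.25, 147.25, 180, 180, 180, 180].

INTERFACE

Orientations are given as a 3x3 rotation matrix whose columns are the frame's x, y, z axes.
In Python, from cell import status, vision, hand_in, models gives the robot as it stands.
- The arm moves only by the tool send_rows, never from a script. Its argument "moves" is a list that holds one entry, the list of rows, each a list of 7 numbers: the shift along the world's x, y, z in m, then the turn, a rotation vector about the world's x, y, z in rad, then the finger opening in m, from 0 to 0.0854. A call has 1 to 20 rows; each row is the pose to reach, as a shift and turn from the pose commanded when the call began; what a row does not reach only later rows make up. A row lasts 1/8 s, in which the tool goes at most 62.5 mm and 10.7 degrees, less where a joint would pass 70% of its speed; a pose out of reach is approached as far as the arm can. A call with a gripper value outside its range is refused whole. The fingers move at their own pace and stop on an object; "force" is the grip in N (left out, the last holds). Time passes only in rows, so rows that repeat a pose let the fingers close. It gives the time, the measured TCP pose, the force and the opening at its end, in the units of the state.
- status.observe(): the state, without advancing time (a new reading comes with each control period).
- vision.capture(name): name is "side" or "top"; returns a dict with "frame" (384x512x3 uint8, red, green, blue), "fovy" (degrees; the focal length in pixels is half the picture's height over the tangent of half this angle, whatever the lens; pixels are square), "cx", "cy" (the principal point, pixels), "rvec" (rotation vector, rad) and "tvec" (3), from world to camera coordinates, as OpenCV has them. Camera axes: x right, y down, z forward; pixel columns grow to the right and rows downward; lengths in mm; the calibration is good to about 2 mm. A picture is of the moment at which its call begins. There is no depth.
- hand_in(): hands the job in, once; it reports no verdict.
Trained networks look in a picture, given as the dict that the camera call returned (one of the last four; its "shot" number tells which), for a name from the list of things; names that differ only in an ending like _2 or _b are one class to them, and where a whole thing is asked for, a point or a joint stands for the part that bears it (a point fixed in the world has none). Each returns a list of dicts, best first, with "conf" (0 to 1); they miss things now and then, are a little off and sometimes report something else, mostly with a low value. They report only what shows in the picture. A call takes as long as a camera call.
- models.search_frame(name, picture): "bbox" ([left, top, right, bottom] in pixels, round what is visible of it).
- models.trace(name, picture): "region" (384x512 bool, what is visible of it) and "bbox" ([left, top, right, bottom] in pixels, round what is visible of it).
The state is a dict: "t": time; "qpos": joint angles; "dq": joint speeds; "joint_torque": joint torques, N m; "tool_pos": TCP position; "tcp_rot": TCP orientation; "wrist_force": force on the tool from outside, world axes, zero at the start; "ft_torque": the same for the moment, N m; "gripper_width": finger opening in mm.
Only numpy, scipy, OpenCV 4.12 (cv2) and the standard library are available. Lean on these libraries where they do the work, as an engineer would, in place of code of your own. Each camera call takes 0.05 s, during which the arm holds its last target. There are 200 camera calls.

TASK

The spice jar with the black cap is lying on the worktop: put it back into the free right-hand place of the reclined spice rack. Press it in sideways, cap uppermost, between the two spring clips until it has snapped fully home in both, then slide it gently down through the clips until its base just stands on the little springy foot rest, wherever that is set. It is glass, so press it no harder than the clips need, and leave the other jars alone.

Things in the scene. Friction and masses are not known exactly. Their poses are not given: they have to be found in the camera images.
- spice_jar: Glass spice jar with a black cap and a green and white label, a plain cylinder 40 mm in diameter (cap 40.6 mm, the top 21 mm) and 105 mm long, about 0.11 kg. It starts lying on the worktop and rolls easily. Loose. Origin at the centre of its base, z along its axis towards the cap.
- cap_top (a point): Centre of the flat top of that jar's black cap, 105 mm from the centre of its base.
- spice_rack: Wooden spice rack, 212 mm wide, 165 mm deep, fixed on rubber feet. Its board (168 mm up the slope) reclines 20 degrees from level, rising away from the robot. Three places side by side, 74 mm apart; the right one (-y) is free, the others hold jars, leaving 31 mm beside the free one. Origin on the worktop under its centre, x to its high rear edge, y to its left, z up.
- empty_place: Free right place: two C-shaped spring-steel clips. Origin on the board midway between them; x up the slope, y to the left, z square out of the board (board from x = -96 to +72 mm). A jar fully home lies along x with its axis at y = 0, z = 27 mm. Pressing it in against -z takes 8 to 18 N (first touch with its axis at z = 54, hardest about 45 mm). Axes as the rack's, tilted 20 degrees.
- lower_clip (a point): Centre of the lower clip, on the axis of a jar that is home: x = -22, y = 0, z = 27 mm in the free place's frame. The clip is 8 mm long in x; its two lips reach z = 49 mm and y = +-26 mm and spread as the jar goes in. The jar must stay in it: base below x = -29 mm.
- upper_clip (a point): Centre of the like upper clip, at x = +22, y = 0, z = 27 mm in the free place's frame; 36 mm are free between the clips for the fingers. The cap, 0.3 mm wider than the glass, slides into it too. Sliding a clipped jar along x takes about 3 to 7 N.
- empty_ribs: The four black rubber ribs, one pair in the bottom of each clip of the free place, on which the jar beds when home; same origin and axes as the free place. The snapped clips themselves pull the jar onto them with about 5 N; pressing further, the resistance rises steeply, 10 N or more in a millimetre.
- foot_guide: Guide slot of this place's foot rest; same origin and axes as the free place. It carries the foot rest, a springy steel lip (gives 1.2 mm at 10 N) 26 mm wide up to z = 22 mm, clamped firmly. Its upper face, on which the jar's base shall stand, lies anywhere from x = -68 to -36 mm: that setting is not reported, but felt when the jar slides down onto it.
- red_cap_jar: Bystander: glass spice jar with a red cap, 44 mm in diameter, 98 mm long, clipped in the left or middle place. Loose. Origin at the centre of its base, z along its axis towards the cap.
- green_cap_jar: Bystander: glass spice jar with a green cap, 44 mm in diameter, 99 mm long, clipped in the other of these two places. Loose. Origin at the centre of its base, z along its axis towards the cap.
- yellow_cap_jar: Bystander: glass spice jar with a yellow cap, 42 mm in diameter, 106 mm tall, standing on the worktop to the left of the rack. Loose. Origin at the centre of its base, z along its axis towards the cap.

How it is judged:
By the outcome, as a careful person would: the job done as asked, in the order asked, and still so for the second after the job is handed in, with the robot touching nothing.
It also fails if it takes over 50 s, if anything falls off the work surface, if the arm or the gripper's body presses on something with over 40 N, if the wrist force passes 120 N, or if a joint passes its speed limit or range.

## Working session

There is one attempt and no reset: what is moved stays moved. The work goes in short steps, Python scripts to look and compute and a tool call to move; the robot and the scene stay as the last step left them, time stands still between calls to the robot, and variables do not carry over. Pictures are saved under pics/ and viewed, about 8 in all and at most 12, crops included, and the job is handed in when it is done.

Besides the shell and the picture viewer there is one more tool, called after "Request:" in YAML: its name, and indented under it one key for each argument. send_rows: Moves the arm, as the interface text tells. Its arguments: {"type":"object","properties":{"moves":{"type":"array","items":{"type":"array","items":{"type":"array","items":{"type":"number"}}}},"force":{"type":"number"}},"required":["moves"]}

```bash
ls; mkdir -p pics
cat > h.py <<'E'
import numpy as np, cv2
from cell import status, vision, models
def P(c):
    f=192/np.tan(np.radians(c["fovy"])/2)
    K=np.array([[f,0,c["cx"]],[0,f,c["cy"]],[0,0,1.]])
    R=cv2.Rodrigues(np.array(c["rvec"],float))[0]; t=np.array(c["tvec"],float).reshape(3)
    return K,R,t
def ray(c,uv):
    K,R,t=P(c); d=R.T@np.linalg.inv(K)@np.array([uv[0],uv[1],1.]); return -R.T@t,d/np.linalg.norm(d)
def plane(c,uv,z):
    o,d=ray(c,uv); return o+d*(z-o[2])/d[2]
def proj(c,p):
    K,R,t=P(c); q=(K@(R@np.atleast_2d(p).T+t[:,None])).T; return q[:,:2]/q[:,2:]
def tri(obs):
    A=np.zeros((3,3));b=np.zeros(3)
    for c,uv in obs:
        o,d=ray(c,uv);M=np.eye(3)-np.outer(d,d);A+=M;b+=M@o
    return np.linalg.solve(A,b)
E
python3 - <<'E'
from h import *
import pickle
s=status.observe(); print(s)
C={}
for n in("side","top"):
    c=vision.capture(n);C[n]=c
    print(n,{k:v for k,v in c.items() if k!="frame"})
    im=c["frame"][:,:,::-1].copy()
    for k in("spice_jar","cap_top","spice_rack","empty_place","lower_clip","upper_clip","empty_ribs","foot_guide","red_cap_jar","green_cap_jar"):
        for r in models.search_frame(k,c)[:2]: print(n,k,round(r["conf"],2),np.round(r["bbox"],1))
    cv2.imwrite(f"pics/{n}0.png",im)
pickle.dump(C,open("c0.pkl","wb"))
E
```

```text
pics
{'t': 0.0, 'qpos': array([-5.96689937e+01,  1.46555965e+01,  6.12999640e+00, -2.91664426e-02,
       -8.15825703e+01, -1.63063770e+01]), 'dq': array([ 0.03210314, -0.06975229,  0.0670601 ,  0.07455568, -0.0362061 ,
        0.02770172]), 'joint_torque': array([-4.78160073e-04, -3.86627126e+01,  2.37935936e+01,  5.36513284e+00,
       -6.24963912e-03, -1.15837784e-05]), 'tool_pos': array([ 133.32417906, -533.43133162,  403.76208068]), 'tcp_rot': array([[-5.18744468e-04, -2.42265703e-01,  9.70209802e-01],
       [ 1.88379535e-03,  9.70207974e-01,  2.42266254e-01],
       [-9.99998091e-01,  1.95335099e-03, -4.69110151e-05]]), 'wrist_force': array([ 0.05134701, -0.43785972, -1.45826201]), 'ft_torque': array([ 0.04364563, -0.02171105, -0.02134825]), 'gripper_width': 85.43870055456416}
side {'fovy': 57.33984929055602, 'cx': 255.32406899336013, 'cy': 196.27785247166324, 'rvec': array([ 0.15355439, -2.79743002,  1.30493914]), 'tvec': array([ 486.89165535,  -48.21456848, 1019.11048205]), 'shot': 1}
side spice_jar 0.96 [250.8 240.9 299.5 265.8]
side spice_jar 0.65 [214.  169.2 253.  199.5]
[... 346 characters left out ...]
r 0.68 [215.9 171.1 253.1 196.9]
top {'fovy': 47.2661158602053, 'cx': 251.94856438579495, 'cy': 192.6842473864361, 'rvec': array([ 2.16680014, -2.12057232,  0.19835708]), 'tvec': array([210.26221203, 486.92920488, 856.83081013]), 'shot': 2}
top spice_jar 0.86 [175.9 200.2 204.4 251.8]
top cap_top 0.85 [180.6 198.8 203.3 256.7]
top spice_rack 0.94 [221.  125.4 330.6 220. ]
top empty_place 0.59 [303.1 154.5 332.3 217.4]
top lower_clip 0.6 [303.6 159.8 331.1 215.6]
top upper_clip 0.62 [301.1 161.6 330.  214.1]
top upper_clip 0.42 [168.5 128.2 196.8 161.6]
top foot_guide 0.72 [305.4 193.9 317.  214. ]
top red_cap_jar 0.84 [228.3 140.1 254.8 190.7]
top green_cap_jar 0.83 [267.9 142.1 293.  196.6]
```

Run:
```python
import cv2
a=cv2.imread("pics/top0.png");b=cv2.imread("pics/side0.png")
cv2.imwrite("pics/t1.png",cv2.resize(a[110:270,150:350],None,fx=4,fy=4,interpolation=2)[:600])
cv2.imwrite("pics/s1.png",cv2.resize(b[130:280,150:350],None,fx=4,fy=4,interpolation=2))
```

```text
(no output)
```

View pics/t1.png

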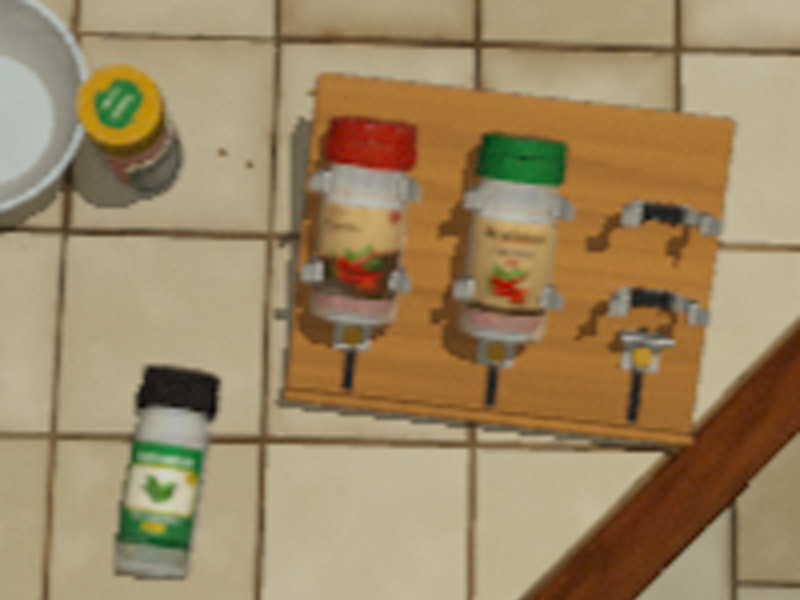

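View pics/s1.png

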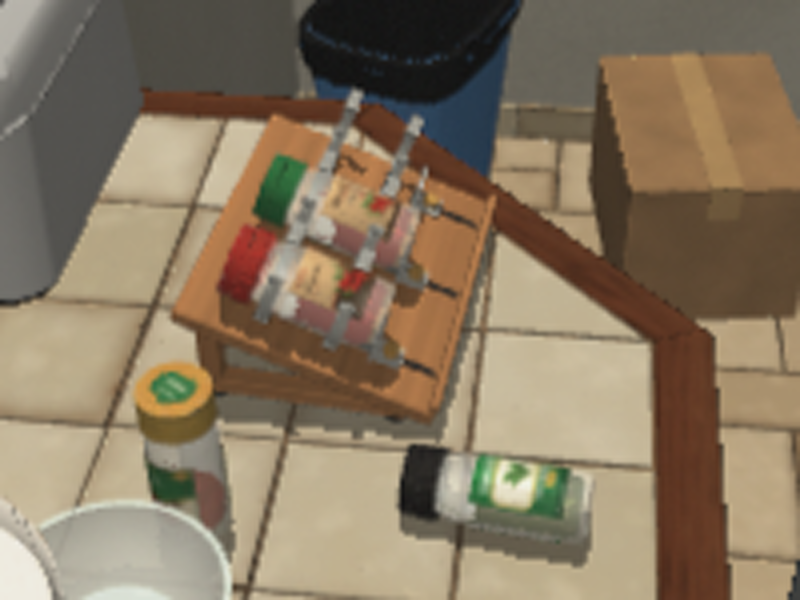

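The top view (crop coordinates) shows the black-cap jar lying from its cap at (180,385) to its base at (150,575). The free clips are at (665,215) and (652,298), and the foot rest is just below the lower clip at (648,338). The side view agrees. Next I fit the rack frame and jar pose.

```bash
cat > fit.py <<'E'
from h import *
import pickle
from scipy.optimize import least_squares, minimize
C=pickle.load(open("c0.pkl","rb"))
def Rp(yaw):
    return cv2.Rodrigues(np.array([0,0,yaw]))[0]@cv2.Rodrigues(np.array([0,-np.radians(20),0]))[0]
top=[((72,180,0),(318,74)),((72,-32,0),(734,118)),((-96,-32,0),(692,442)),((-96,180,0),(282,400)),
 ((22,26,48),(632,212)),((22,-26,48),(711,222)),((-22,26,48),(621,300)),((-22,-26,48),(697,312)),((22,0,6),(665,212)),((-22,0,6),(652,298))]
side=[((72,180,0),(175,315)),((-96,180,0),(432,415)),((-96,-32,0),(495,200)),((72,-32,0),(275,115)),((22,26,49),(357,92)),((-22,26,49),(416,120))]
def res(p,full=False):
    R=Rp(p[3]);o=[]
    for n,L,off in(("top",top,(150,110)),("side",side,(150,130))):
        for q,uv in L: o.append(proj(C[n],R@np.array(q)+p[:3])[0]-(np.array(uv)/4+off))
    o=np.array(o); return o if full else o.ravel()
def cyl(b,ax,L=105,r=20):
    u=np.cross(ax,[0,0,1.] if abs(ax[2])<.9 else [1.,0,0]);u/=np.linalg.norm(u);v=np.cross(ax,u)
    a=np.linspace(0,2*np.pi,40)[:,None]
    ring=r*(np.cos(a)*u+np.sin(a)*v); return np.vstack([b+ring,b+L*ax+ring])
def iou(pts,c,m):
    h=cv2.convexHull((proj(c,pts)*16).round().astype(np.int32).reshape(-1,1,2))
    k=np.zeros((384*1,512),np.uint8)
    S=4; M=np.zeros((384*S,512*S),np.uint8); hh=((proj(c,pts)+.5)*S)
    cv2.fillConvexPoly(M,cv2.convexHull(hh.astype(np.int32).reshape(-1,1,2)),1)
    mm=cv2.resize(m.astype(np.uint8),None,fx=S,fy=S,interpolation=0)
    return (M&mm).sum()/(M|mm).sum()
E
cat > a.py <<'E'
from fit import *
p0=[560,-250,50,-.1]
p0[:3]=plane(C["top"],(660/4+150,255/4+110),50)
r=least_squares(res,p0,loss="soft_l1",x_scale=[10,10,10,.1]); print("place",np.round(r.x,4),np.degrees(r.x[3])); print(np.round(res(r.x,True),1).tolist())
print(Rp(r.x[3]).round(4).tolist())
np.save("place.npy",r.x)
fr=plane(C["top"],(648/4+150,336/4+110),60)
o,d=ray(C["top"],(648/4+150,334/4+110)); R=Rp(r.x[3]); ol=R.T@(o-r.x[:3]);dl=R.T@d; print("foot lip x at z=22", ol+dl*(22-ol[2])/dl[2])
m={}
for n in C:
    c=vision.capture(n); t=models.trace("spice_jar",c)[0]; print(n,t["conf"],t["bbox"],t["region"].sum()); m[n]=(c,t["region"])
cap=plane(m["top"][0],(180/4+150,372/4+110),20); base=plane(m["top"][0],(150/4+150,572/4+110),20); print(cap,base)
y0=np.arctan2(*(cap-base)[[1,0]]); mid=(cap+base)/2
def cost(p,ns=("top","side")):
    ax=np.array([np.cos(p[2]),np.sin(p[2]),0]); b=np.array([p[0],p[1],p[3] if len(p)>3 else 20])-52.5*ax
    return -sum(iou(cyl(b,ax),*m[n]) for n in ns)
for ns,q in((("top",),3),(("side",),3),(("top","side"),4)):
    x0=np.array([mid[0],mid[1],y0,20])[:q]
    sx=np.vstack([x0]+[x0+np.eye(q)[i]*[6,6,.1,6][i] for i in range(q)])
    f=minimize(cost,x0,args=(ns,),method="Nelder-Mead",options=dict(initial_simplex=sx,xatol=.05,fatol=1e-4)); print(ns,f.x.round(3),np.degrees(f.x[2]),f.fun)
E
python3 a.py
```

```text
place [ 5.231702e+02  9.625630e+01  5.148310e+01 -8.230000e-02] -4.71602135829248
[[-0.6, -0.3], [0.8, -0.2], [0.2, -0.0], [0.8, -0.1], [-3.2, 0.8], [4.1, 1.2], [-3.3, 1.4], [4.5, 1.2], [-0.7, -0.3], [-0.3, -0.2], [-0.7, -1.9], [1.6, -0.4], [-0.4, -0.1], [-0.9, -1.7], [-4.5, 9.5], [-3.5, 9.0]]
[[0.9365, 0.0822, -0.3409], [-0.0773, 0.9966, 0.0281], [0.342, 0.0, 0.9397]]
foot lip x at z=22 [-38.28903457   1.34400735  22.        ]
side 0.94 [248.9, 239.3, 299.2, 265.0] 885
top 0.72 [176.6, 200.6, 206.6, 253.9] 1067
[460.94249659 337.70794942  20.        ] [358.23714549 348.66858628  20.        ]
('top',) [ 4.09881e+02  3.43960e+02 -1.18000e-01] -6.784060931951099 -0.9480027548209367
('side',) [ 4.10003e+02  3.41808e+02 -1.11000e-01] -6.356288873928322 -0.9493178717598909
('top', 'side') [ 4.10037e+02  3.43524e+02 -1.11000e-01  2.18850e+01] -6.332602011093113 -1.8953820189342163
```

Request:
send_rows:
  moves:
    - [[0.297,0.384,0,0,0,-0.356,0.0854],[0.297,0.384,0,0,0,-0.356,0.0854],[0.297,0.384,0,0,0,-0.356,0.0854],[0.297,0.384,0,0,0,-0.356,0.0854],[0.297,0.384,0,0,0,-0.356,0.0854],[0.297,0.384,0,0,0,-0.356,0.0854],[0.297,0.384,0,0,0,-0.356,0.0854],[0.297,0.384,0,0,0,-0.356,0.0854],[0.259,0.879,-0.08,0,0,-0.356,0.0854],[0.259,0.879,-0.08,0,0,-0.356,0.0854],[0.259,0.879,-0.08,0,0,-0.356,0.0854],[0.259,0.879,-0.08,0,0,-0.356,0.0854],[0.259,0.879,-0.08,0,0,-0.356,0.0854],[0.259,0.879,-0.08,0,0,-0.356,0.0854],[0.259,0.879,-0.08,0,0,-0.356,0.0854],[0.259,0.879,-0.08,0,0,-0.356,0.0854],[0.259,0.879,-0.08,0,0,-0.356,0.0854],[0.259,0.879,-0.08,0,0,-0.356,0.0854]]

```text
t: 3.55
tool_pos: [392.2, 345.5, 324.5]
tcp_rot: [[-0.0, 0.11, 0.994], [-0.001, 0.994, -0.11], [-1.0, -0.001, -0.0]]
wrist_force: [-0.0, -0.5, -1.1]
gripper_width: 85.3
```

```bash
cat > b.py <<'E'
from fit import *
def res2(p,full=False):
    R=Rp(p[3]);o=[]
    for n,L,off in(("top",top,(150,110)),("side",side,(150,130))):
        for q,uv in L:
            q=np.array(q,float)
            if abs(q[1])==26: q[1]=np.sign(q[1])*p[4]*(-1 if n=="side" else 1)
            o.append(proj(C[n],R@q+p[:3])[0]-(np.array(uv)/4+off))
    o=np.array(o); return o if full else o.ravel()
r=least_squares(res2,list(np.load("place.npy"))+[22],loss="soft_l1",x_scale=[10,10,10,.1,5]); print(r.x.round(3),np.degrees(r.x[3]),res2(r.x,True).round(1).tolist())
np.save("place.npy",r.x[:4])
s=status.observe(); print(s["t"],s["tool_pos"],s["tcp_rot"].round(4).tolist(),s["wrist_force"])
T=s["tool_pos"]; ax=s["tcp_rot"][:,0]
for n in("top","side"):
    c=vision.capture(n); print(n,"tip proj",proj(c,T+173*ax),proj(c,T+160*ax)); cv2.imwrite(f"pics/{n}2.png",c["frame"][:,:,::-1])
a=cv2.imread("pics/top2.png")[150:300,130:280];b=cv2.imread("pics/side2.png")[150:300,210:360]
cv2.imwrite("pics/v2.png",cv2.resize(np.hstack([a,b]),(800,400),interpolation=2))
E
python3 b.py
```

```text
[ 5.23728e+02  9.64890e+01  4.94950e+01 -8.30000e-02  1.90370e+01] -4.728911149223966 [[-0.7, -0.2], [0.5, -0.2], [-0.1, -0.2], [0.7, -0.3], [0.2, 1.2], [0.2, 0.7], [0.1, 1.7], [0.6, 0.7], [-1.0, -0.3], [-0.5, -0.3], [-0.9, -1.2], [1.3, 0.2], [-0.6, 0.5], [-1.1, -1.1], [-0.7, 0.8], [-0.3, 0.1]]
3.55 [392.20471904 345.47969424 324.47609602] [[-0.0003, 0.1102, 0.9939], [-0.0007, 0.9939, -0.1102], [-1.0, -0.0007, -0.0002]] [-0.03353797 -0.5419998  -1.07927306]
top tip proj [[180.92188794 231.27047776]] [[179.8660877  230.67958042]]
side tip proj [[284.7376501  211.20780185]] [[285.06614132 206.28618642]]
```

View pics/v2.png

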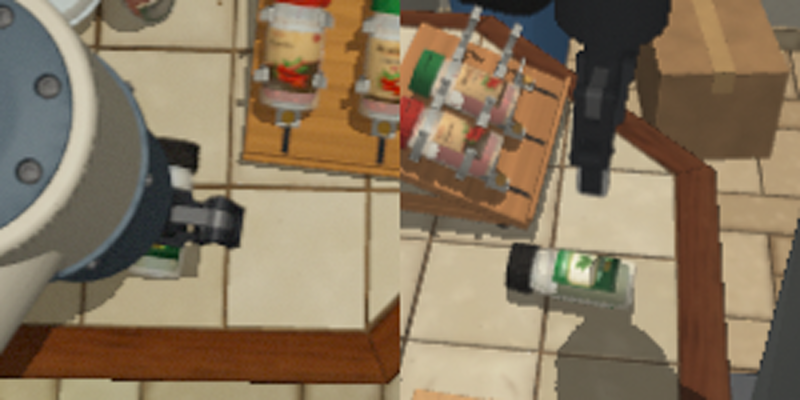

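The side view shows the near fingertip at about pixel (282,222). I use it to find the open-tip length.

Run:
```python
from h import *
s=status.observe();T=s["tool_pos"];R=s["tcp_rot"]; c=vision.capture("side")
for L in(155,160,166,173,180): print(L,proj(c,[T+R@[L,46,-11],T+R@[L,46,11],T+R@[L,57,0]]).round(1).tolist())
f=c["frame"][205:235,282].astype(int).sum(1); print(f.tolist())
```

```text
155 [[287.0, 220.8], [275.2, 219.0], [280.1, 223.9]]
160 [[286.8, 222.7], [275.1, 220.9], [279.9, 225.9]]
166 [[286.7, 225.0], [275.0, 223.2], [279.8, 228.2]]
173 [[286.5, 227.7], [274.9, 225.9], [279.7, 230.9]]
180 [[286.3, 230.3], [274.8, 228.5], [279.5, 233.5]]
[95, 99, 112, 114, 124, 117, 109, 105, 104, 102, 107, 107, 103, 108, 104, 104, 102, 207, 425, 557, 562, 558, 561, 560, 563, 563, 559, 562, 558, 556]
```

Request:
send_rows:
  moves:
    - [[0,0,-0.05,0,0,0,0.0854],[0,0,-0.1,0,0,0,0.0854],[0,0,-0.135,0,0,0,0.0854],[0,0,-0.15,0,0,0,0.0854],[0,0,-0.15,0,0,0,0.07],[0,0,-0.15,0,0,0,0.055],[0,0,-0.15,0,0,0,0.045],[0,0,-0.15,0,0,0,0.03],[0,0,-0.15,0,0,0,0.03],[0,0,-0.15,0,0,0,0.03],[0,0,-0.15,0,0,0,0.03]]
  force: 50

```text
t: 5.08
tool_pos: [392.6, 345.8, 176.1]
tcp_rot: [[0.002, 0.111, 0.994], [0.002, 0.994, -0.111], [-1.0, 0.002, 0.001]]
wrist_force: [-1.6, -0.2, 6.2]
gripper_width: 38.8
```

```bash
cat > tgt.py <<'E'
from fit import *
p=np.load("place.npy")
def goal(x,z,y=0,off=156,cmd=None):
    s=status.observe(); R=Rp(p[3]); G=np.column_stack([-R[:,2],R[:,1],R[:,0]])
    T=p[:3]+R@np.array([x,y,z+off]); rv=cv2.Rodrigues(G@s["tcp_rot"].T)[0].ravel()
    print(x,z,"T",T.round(1),"d",(T-s["tool_pos"]).round(1),"rv",rv.round(4),np.linalg.norm(rv)*57.3)
E
python3 -c "
from tgt import *
print(status.observe()['wrist_force'])
goal(3,120);goal(3,70)"
```

```text
[-1.64749618 -0.23729938  6.18032021]
3 120 T [432.5 104.  309.9] d [  39.9 -241.8  133.8] rv [-0.0354 -0.346   0.0277] 19.989366533661585
3 70 T [449.5 102.6 262.9] d [  56.9 -243.2   86.8] rv [-0.0354 -0.346   0.0277] 19.989366533661585
```

Request:
send_rows:
  moves:
    - [[0,0,0.03,0,0,0,0.03],[0,0,0.08,0,0,0,0.03],[0,0,0.135,0,0,0,0.03],[0.01,-0.05,0.135,-0.01,-0.1,0.008,0.03],[0.02,-0.1,0.135,-0.018,-0.173,0.014,0.03],[0.03,-0.15,0.135,-0.027,-0.26,0.02,0.03],[0.04,-0.2,0.135,-0.0354,-0.346,0.0277,0.03],[0.04,-0.2415,0.135,-0.0354,-0.346,0.0277,0.03],[0.04,-0.2415,0.135,-0.0354,-0.346,0.0277,0.03],[0.04,-0.2415,0.135,-0.0354,-0.346,0.0277,0.03]]

```text
t: 6.32
tool_pos: [432.4, 104.0, 310.1]
tcp_rot: [[0.34, 0.084, 0.937], [-0.03, 0.996, -0.078], [-0.94, -0.001, 0.341]]
wrist_force: [1.5, 0.6, -1.5]
gripper_width: 38.7
```

```bash
cat > look.py <<'E'
from fit import *
import sys
p=np.load("place.npy"); R=Rp(p[3]); s=status.observe()
print(s["t"],s["tool_pos"].round(2),s["wrist_force"].round(2),s["ft_torque"].round(2),s["gripper_width"])
print("tool rot in place",(R.T@s["tcp_rot"]).round(3).tolist(),"tcp in place",(R.T@(s["tool_pos"]-p[:3])).round(1))
tag=sys.argv[1]; im=[]
m={}
for n in("top","side"):
    c=vision.capture(n); f=c["frame"][:,:,::-1].copy()
    r=models.trace("spice_jar",c); m[n]=(c,r[0]["region"] if r else None)
    print(n,[(round(q["conf"],2),np.round(q["bbox"],1).tolist()) for q in r[:2]])
    k=(slice(120,240),slice(240,360)) if n=="top" else (slice(110,230),slice(190,310))
    im.append(cv2.resize(f[k],(400,400),interpolation=2))
    cv2.imwrite(f"pics/{tag}{n}.png",f)
    # predicted jar outline in this image
    g=R.T@(s["tool_pos"]-p[:3]); b=s["tool_pos"]+s["tcp_rot"]@np.array([156,0,-35.]); ax=s["tcp_rot"][:,2]
    q=proj(c,cyl(b,ax)); print(n,"pred bbox",q.min(0).round(1),q.max(0).round(1), "iou",[round(iou(cyl(b,ax),c,t["region"]),3) for t in r[:2]])
cv2.imwrite(f"pics/{tag}.png",np.hstack(im))
E
python3 look.py pre
```

```text
6.325 [432.38 103.96 310.09] [ 1.49  0.64 -1.52] [0.14 1.17 0.  ] 38.74746779437891
tool rot in place [[-0.001, 0.001, 1.0], [-0.001, 1.0, -0.001], [-1.0, -0.001, -0.001]] tcp in place [ 3.000e+00 -1.000e-01  2.762e+02]
top [(0.79, [312.7, 138.5, 340.2, 171.1])]
top pred bbox [308.4 139.7] [339.3 202.7] iou [np.float64(0.479)]
side [(0.58, [224.5, 123.0, 266.4, 153.8]), (0.26, [233.9, 149.9, 271.0, 188.3])]
side pred bbox [223.5 120.8] [268.4 152. ] iou [np.float64(0.68), np.float64(0.0)]
```

View pics/pre.png

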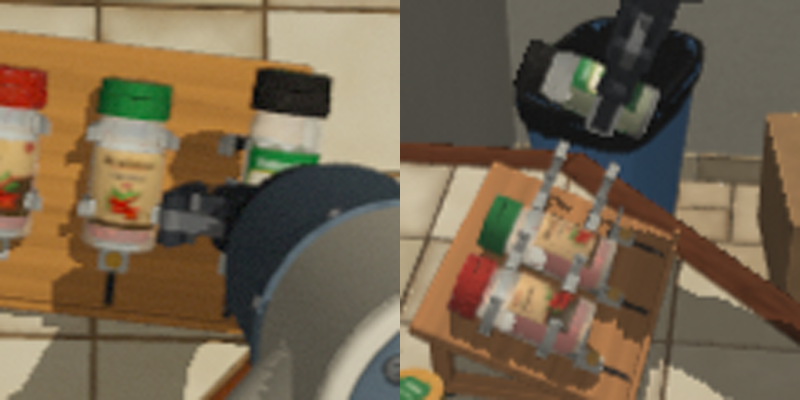

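The jar is held with its cap up-slope and sits above the free place. In the top view the cap spans (253–330, 70–115) in the crop. I compare key silhouette points and triangulate the foot lip.

Run:
```python
from fit import *
p=np.load("place.npy");R=Rp(p[3]);s=status.observe()
c0,c1=C["top"],C["side"]
def scan(n,uv,val):  # intersect ray with place plane z=val
    o,d=ray(C[n],uv);ol=R.T@(o-p[:3]);dl=R.T@d;return (ol+dl*(val-ol[2])/dl[2]).round(1)
for v in(330,334,338,346):print("top foot",v,scan("top",(648/4+150,v/4+110),22),scan("top",(648/4+150,v/4+110),10))
for uv in((425,168),(427,175),(430,190)):print("side foot",uv,scan("side",(uv[0]/4+150,uv[1]/4+130),22))
T=s["tool_pos"];G=s["tcp_rot"]
b=T+G@np.array([156,0,-35.]);ax=G[:,2]
for n in C:
    q=proj(C[n],cyl(b,ax,r=20.3));h=cv2.convexHull(q.astype(np.float32).reshape(-1,1,2)).reshape(-1,2)
    f=cv2.imread(f"pics/pre{n}.png")
    k=(120,240) if n=="top" else (110,190)
    h=((h-[k[1],k[0]]+.5)*3.333*1.5); z=cv2.resize(f[k[0]:k[0]+80 if n=="side" else 200,k[1]:k[1]+120],None,fx=5,fy=5,interpolation=2)
    cv2.polylines(z,[ (h).astype(np.int32).reshape(-1,1,2)],True,(0,0,255),1); z=z[:400]
    cv2.imwrite(f"pics/ov{n}.png",z)
a=cv2.imread("pics/ovtop.png");d=cv2.imread("pics/ovside.png")
cv2.imwrite("pics/ov.png",np.hstack([a[50:400,200:600],d[0:350,100:500]]))
```

```text
top foot 330 [-36.4   1.   22. ] [-38.5  -0.7  10. ]
top foot 334 [-38.5   0.8  22. ] [-40.5  -0.9  10. ]
top foot 338 [-40.5   0.5  22. ] [-42.6  -1.2  10. ]
top foot 346 [-44.5  -0.   22. ] [-46.7  -1.7  10. ]
side foot (425, 168) [-41.   -9.9  22. ]
side foot (427, 175) [-43.8  -3.5  22. ]
side foot (430, 190) [-48.8  10.4  22. ]
```

View pics/ov.png

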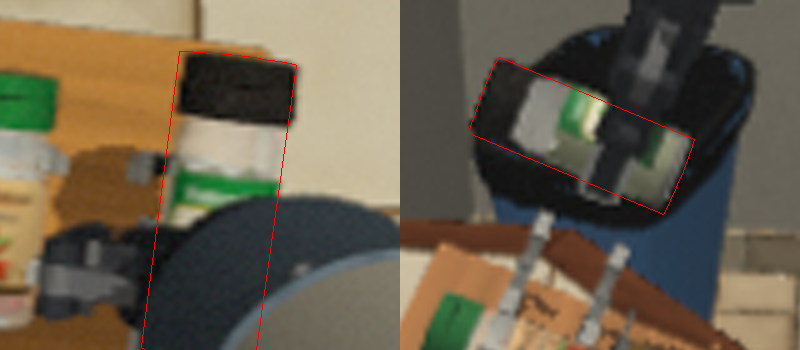

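Request:
send_rows:
  moves:
    - [[0.007,0,-0.0195,0,0,0,0.03],[0.014,0,-0.039,0,0,0,0.03],[0.0195,-0.0005,-0.0535,0,0,0,0.03],[0.0212,-0.0007,-0.0583,0,0,0,0.03],[0.0212,-0.0007,-0.0583,0,0,0,0.03]]

```text
t: 7.15
tool_pos: [453.6, 103.5, 251.3]
tcp_rot: [[0.339, 0.083, 0.937], [-0.03, 0.997, -0.077], [-0.94, -0.002, 0.341]]
wrist_force: [-0.2, -0.2, -1.8]
gripper_width: 38.8
```

```bash
cat > st.py <<'E'
from fit import *
p=np.load("place.npy"); R=Rp(p[3]); s=status.observe()
g=R.T@(s["tool_pos"]-p[:3]); print(s["t"],"tcp-156 in place",(g-[0,0,156]).round(2),"F place",(R.T@(s["wrist_force"]-0)).round(2),"tq",(R.T@s["ft_torque"]).round(2),round(s["gripper_width"],2),"rot",((R.T@s["tcp_rot"])[[0,1,0],[0,0,1]]).round(4))
E
python3 st.py
```

```text
7.15 tcp-156 in place [ 2.8   1.21 57.76] F place [-0.81 -0.2  -1.57] tq [-0.05  1.21 -0.02] 38.8 rot [-0.0016 -0.0021 -0.0002]
```

Request:
send_rows:
  moves:
    - [[0.0007,0,-0.0019,0,0,0,0.03],[0.0014,-0.0001,-0.0038,0,0,0,0.03],[0.002,-0.0002,-0.0056,0,0,0,0.03],[0.0027,-0.0002,-0.0075,0,0,0,0.03],[0.0027,-0.0002,-0.0075,0,0,0,0.03]]

```text
t: 7.78
tool_pos: [456.8, 103.2, 245.2]
tcp_rot: [[0.342, 0.083, 0.936], [-0.029, 0.997, -0.078], [-0.939, -0.001, 0.343]]
wrist_force: [-1.2, -1.8, 6.4]
gripper_width: 39.3
```

```bash
python3 st.py
```

```text
7.775 tcp-156 in place [ 3.73  1.13 50.95] F place [ 1.25 -1.9   6.37] tq [-0.73  0.83 -0.01] 39.31 rot [ 0.0014 -0.0009  0.0003]
```

Request:
send_rows:
  moves:
    - [[0.0004,-0.0004,-0.0011,0,0,0,0.03],[0.0008,-0.0007,-0.0022,0,0,0,0.03],[0.0012,-0.0008,-0.0034,0,0,0,0.03],[0.0016,-0.0008,-0.0045,0,0,0,0.03],[0.0016,-0.0008,-0.0045,0,0,0,0.03]]

```text
t: 8.4
tool_pos: [458.8, 102.7, 241.7]
tcp_rot: [[0.344, 0.082, 0.935], [-0.028, 0.997, -0.078], [-0.939, 0.0, 0.345]]
wrist_force: [-4.5, -2.3, 11.0]
gripper_width: 39.0
```

```bash
python3 st.py
```

```text
8.4 tcp-156 in place [ 4.47  0.88 46.95] F place [-0.22 -2.62 11.81] tq [-0.65  1.03  0.  ] 38.99 rot [0.0034 0.0004 0.0001]
```

Request:
send_rows:
  moves:
    - [[-0.0005,-0.0003,-0.0014,0,0,0,0.03],[-0.0004,-0.0007,-0.0028,0,0,0,0.03],[0,-0.0008,-0.004,0,0,0,0.03],[0.0003,-0.0008,-0.005,0,0,0,0.03],[0.0003,-0.0008,-0.005,0,0,0,0.03]]

```text
t: 9.02
tool_pos: [459.6, 102.3, 237.1]
tcp_rot: [[0.345, 0.082, 0.935], [-0.027, 0.997, -0.077], [-0.938, 0.001, 0.346]]
wrist_force: [-1.7, -0.7, 10.3]
gripper_width: 38.8
```

```bash
python3 st.py
```

```text
9.025 tcp-156 in place [ 3.62  0.5  42.34] F place [ 1.99 -0.86 10.22] tq [-0.5   0.33  0.02] 38.82 rot [ 0.0046  0.0015 -0.    ]
```

Request:
send_rows:
  moves:
    - [[0.0003,0,-0.0012,0,0,0,0.03],[0.0006,-0.0001,-0.0024,0,0,0,0.03],[0.001,-0.0002,-0.0036,0,0,0,0.03],[0.0014,-0.0003,-0.0048,0,0,0,0.03],[0.0014,-0.0003,-0.0048,0,0,0,0.03]]

```text
t: 9.65
tool_pos: [460.7, 101.9, 231.4]
tcp_rot: [[0.344, 0.082, 0.935], [-0.028, 0.997, -0.077], [-0.939, 0.001, 0.345]]
wrist_force: [1.9, -0.1, 6.0]
gripper_width: 38.9
```

```bash
python3 st.py
```

```text
9.65 tcp-156 in place [ 2.8   0.2  36.58] F place [3.83 0.08 4.98] tq [-0.18 -0.11 -0.  ] 38.92 rot [ 0.003   0.0009 -0.0001]
```

Request:
send_rows:
  moves:
    - [[0.0004,0,-0.0014,0,0,0,0.03],[0.0008,-0.0001,-0.0028,0,0,0,0.03],[0.0013,-0.0001,-0.0042,0,0,0,0.03],[0.0018,-0.0002,-0.0056,0,0,0,0.03],[0.0018,-0.0002,-0.0056,0,0,0,0.03]]

```text
t: 10.28
tool_pos: [461.5, 101.3, 223.6]
tcp_rot: [[0.339, 0.083, 0.937], [-0.029, 0.997, -0.077], [-0.94, -0.001, 0.341]]
wrist_force: [2.8, 4.1, -3.3]
gripper_width: 38.7
```

```bash
python3 st.py
```

```text
10.275 tcp-156 in place [ 0.89 -0.35 28.99] F place [ 1.17  4.27 -3.91] tq [1.38 0.4  0.05] 38.7 rot [-0.0014 -0.0011 -0.0001]
```

Request:
send_rows:
  moves:
    - [[0.0008,0.0006,-0.0006,0,0,0,0.03],[0.0013,0.0008,-0.0011,0,0,0,0.03],[0.0017,0.0008,-0.0016,0,0,0,0.03],[0.0017,0.0008,-0.0016,0,0,0,0.03]]

```text
t: 10.78
tool_pos: [462.6, 101.5, 222.1]
tcp_rot: [[0.339, 0.084, 0.937], [-0.03, 0.996, -0.078], [-0.94, -0.002, 0.34]]
wrist_force: [-3.4, 4.3, 0.7]
gripper_width: 39.0
```

```bash
python3 st.py
```

```text
10.775 tcp-156 in place [ 1.37 -0.05 27.21] F place [-3.32  4.    1.9 ] tq [ 1.27  2.16 -0.05] 38.96 rot [-0.0021 -0.0024  0.0005]
```

Request:
send_rows:
  moves:
    - [[0.0003,0.0005,-0.0007,0,0,0,0.03],[0.0004,0.0008,-0.0011,0,0,0,0.03],[0.0004,0.0008,-0.0011,0,0,0,0.03]]

```text
t: 11.15
tool_pos: [462.6, 101.8, 221.8]
tcp_rot: [[0.339, 0.085, 0.937], [-0.032, 0.996, -0.078], [-0.94, -0.003, 0.34]]
wrist_force: [-11.4, 1.3, 11.6]
gripper_width: 38.8
```

```bash
python3 st.py
```

```text
11.15 tcp-156 in place [ 1.32  0.22 26.88] F place [-6.8   0.36 14.83] tq [ 0.12  3.23 -0.08] 38.82 rot [-0.0017 -0.0036  0.0009]
```

Request:
send_rows:
  moves:
    - [[-0.0003,0,0.0009,0,0,0,0.03],[-0.0012,0.0001,0.0006,0,0,0,0.03],[-0.0022,0.0002,0.0002,0,0,0,0.03],[-0.0022,0.0002,0.0002,0,0,0,0.03]]

```text
t: 11.65
tool_pos: [461.3, 102.5, 221.5]
tcp_rot: [[0.339, 0.084, 0.937], [-0.03, 0.996, -0.078], [-0.94, -0.002, 0.341]]
wrist_force: [2.6, -1.1, 0.2]
gripper_width: 38.8
```

```bash
python3 st.py; python3 look.py home
```

```text
11.65 tcp-156 in place [-0.09  0.85 27.11] F place [ 2.59 -0.88 -0.73] tq [-0.62  0.1   0.03] 38.77 rot [-0.0012 -0.0024  0.0005]
11.65 [461.3  102.5  221.54] [ 2.61 -1.1   0.2 ] [-0.58  0.15 -0.19] 38.77348207245007
tool rot in place [[-0.001, 0.0, 1.0], [-0.002, 1.0, -0.0], [-1.0, -0.002, -0.001]] tcp in place [-1.000e-01  8.000e-01  1.831e+02]
top [(0.87, [307.1, 138.9, 328.2, 164.2])]
top pred bbox [302.6 138.4] [329.9 194.5] iou [np.float64(0.419)]
side [(0.81, [216.6, 149.3, 257.3, 178.0])]
side pred bbox [215.  150.1] [257.  178.9] iou [np.float64(0.557)]
```

View pics/home.png

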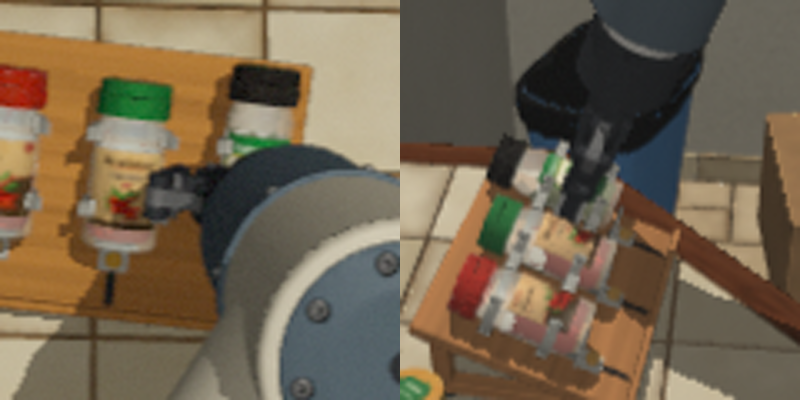

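The jar lies in both clips, parallel to its neighbours, with its base above the foot. Next I slide it down gently.

Request:
send_rows:
  moves:
    - [[-0.0009,0,-0.0003,0,0,0,0.03],[-0.0019,0.0001,-0.0007,0,0,0,0.03],[-0.0019,0.0001,-0.0007,0,0,0,0.03]]

```text
t: 12.22
tool_pos: [459.2, 102.8, 220.8]
tcp_rot: [[0.339, 0.083, 0.937], [-0.03, 0.997, -0.078], [-0.94, -0.002, 0.341]]
wrist_force: [1.7, -2.1, 1.2]
gripper_width: 38.3
```

```bash
python3 st.py
```

```text
12.225 tcp-156 in place [-2.35  0.93 27.13] F place [ 2.18 -1.92  0.5 ] tq [-0.79  0.2  -0.03] 38.31 rot [-0.0013 -0.0019  0.0003]
```

Request:
send_rows:
  moves:
    - [[-0.0009,-0.0002,-0.0003,0,0,0,0.03],[-0.0014,-0.0003,-0.0005,0,0,0,0.03],[-0.0014,-0.0003,-0.0005,0,0,0,0.03]]

```text
t: 12.6
tool_pos: [457.9, 102.7, 220.3]
tcp_rot: [[0.34, 0.083, 0.937], [-0.03, 0.997, -0.078], [-0.94, -0.001, 0.341]]
wrist_force: [1.9, -1.1, 1.0]
gripper_width: 38.9
```

```bash
python3 st.py
```

```text
12.6 tcp-156 in place [-3.69  0.73 27.1 ] F place [ 2.21 -0.97  0.22] tq [-0.3   0.29  0.02] 38.87 rot [-0.0011 -0.0015  0.0001]
```

Pads would soon near the lower clip, so I regrip higher to avoid mistaking clip contact for the foot.

Request:
send_rows:
  moves:
    - [[0,0,0,0,0,0,0.05],[0,0,0,0,0,0,0.05],[0,0,0,0,0,0,0.05],[0.0033,-0.0006,0.0012,0,0,0,0.05],[0.0066,-0.001,0.0024,0,0,0,0.05],[0.0066,-0.001,0.0024,0,0,0,0.05],[0.0066,-0.001,0.0024,0,0,0,0.05]]

```text
t: 13.48
tool_pos: [464.5, 101.4, 222.6]
tcp_rot: [[0.339, 0.084, 0.937], [-0.03, 0.996, -0.078], [-0.94, -0.002, 0.341]]
wrist_force: [0.3, -0.5, -0.4]
gripper_width: 50.2
```

```bash
python3 st.py
```

```text
13.475 tcp-156 in place [ 3.38  0.05 26.99] F place [ 0.24 -0.51 -0.46] tq [0.02 0.97 0.  ] 50.17 rot [-0.0014 -0.002   0.0006]
```

Request:
send_rows:
  moves:
    - [[0,0,0,0,0,0,0.042],[0,0,0,0,0,0,0.03],[0,0,0,0,0,0,0.03],[0,0,0,0,0,0,0.03],[0,0,0,0,0,0,0.03]]
  force: 40

```text
t: 14.1
tool_pos: [464.5, 101.7, 222.8]
tcp_rot: [[0.34, 0.083, 0.937], [-0.029, 0.997, -0.078], [-0.94, -0.001, 0.341]]
wrist_force: [-5.0, 2.8, 4.6]
gripper_width: 39.1
```

```bash
python3 st.py
```

```text
14.1 tcp-156 in place [ 3.38  0.27 27.24] F place [-3.27  2.34  6.13] tq [0.8  2.24 0.02] 39.13 rot [-0.001  -0.0014  0.0002]
```

Request:
send_rows:
  moves:
    - [[-0.0007,0.0003,0.0003,0,0,0,0.03],[-0.0011,0.0003,0.0001,0,0,0,0.03],[-0.0016,0.0003,0,0,0,0,0.03],[-0.0016,0.0003,0,0,0,0,0.03]]

```text
t: 14.6
tool_pos: [463.0, 101.9, 222.7]
tcp_rot: [[0.34, 0.083, 0.937], [-0.03, 0.997, -0.078], [-0.94, -0.001, 0.341]]
wrist_force: [4.6, 0.4, -2.5]
gripper_width: 39.1
```

```bash
python3 st.py
```

```text
14.6 tcp-156 in place [ 1.98  0.39 27.57] F place [ 3.39  0.79 -3.9 ] tq [0.37 0.19 0.02] 39.14 rot [-0.0011 -0.0016  0.0003]
```

Request:
send_rows:
  moves:
    - [[-0.0005,0,-0.0002,0,0,0,0.03],[-0.0009,0,-0.0003,0,0,0,0.03],[-0.0009,0,-0.0003,0,0,0,0.03]]

```text
t: 14.98
tool_pos: [462.4, 102.0, 222.6]
tcp_rot: [[0.34, 0.083, 0.937], [-0.03, 0.997, -0.078], [-0.94, -0.001, 0.342]]
wrist_force: [7.7, -1.0, -3.8]
gripper_width: 39.1
```

```bash
python3 st.py
```

```text
14.975 tcp-156 in place [ 1.38  0.4  27.69] F place [ 5.97 -0.39 -6.26] tq [ 0.02 -0.79 -0.  ] 39.15 rot [-0.0005 -0.0015  0.0002]
```

Request:
send_rows:
  moves:
    - [[0.0001,0,-0.0004,0,0,0,0.03],[0.0002,0,-0.0006,0,0,0,0.03],[0.0002,0,-0.0006,0,0,0,0.03]]

```text
t: 15.35
tool_pos: [462.5, 101.9, 222.3]
tcp_rot: [[0.341, 0.083, 0.937], [-0.03, 0.997, -0.078], [-0.94, -0.001, 0.342]]
wrist_force: [3.0, -0.8, 3.8]
gripper_width: 39.1
```

```bash
python3 st.py
```

```text
15.35 tcp-156 in place [ 1.35  0.38 27.46] F place [ 4.11 -0.51  2.51] tq [-0.25 -0.35  0.02] 39.1 rot [-0.0001 -0.0013  0.0003]
```

Request:
send_rows:
  moves:
    - [[-0.0003,0,-0.0001,0,0,0,0.03],[-0.0006,0,-0.0002,0,0,0,0.03],[-0.0006,0,-0.0002,0,0,0,0.03]]

```text
t: 15.72
tool_pos: [462.2, 102.0, 222.2]
tcp_rot: [[0.341, 0.083, 0.936], [-0.029, 0.997, -0.078], [-0.94, -0.001, 0.342]]
wrist_force: [5.7, -1.3, 2.4]
gripper_width: 39.0
```

```bash
python3 st.py
```

```text
15.725 tcp-156 in place [ 1.01  0.43 27.45] F place [ 6.21 -0.78  0.27] tq [-0.53 -1.31  0.06] 38.98 rot [ 0.0003 -0.0012  0.0001]
```

Request:
send_rows:
  moves:
    - [[-0.0003,0,-0.0001,0,0,0,0.03],[-0.0006,0,-0.0002,0,0,0,0.03],[-0.0006,0,-0.0002,0,0,0,0.03]]

```text
t: 16.1
tool_pos: [461.8, 102.0, 222.1]
tcp_rot: [[0.341, 0.083, 0.936], [-0.029, 0.997, -0.078], [-0.939, -0.001, 0.343]]
wrist_force: [9.5, -3.0, 1.4]
gripper_width: 39.0
```

```bash
python3 st.py
```

```text
16.1 tcp-156 in place [ 0.65  0.42 27.48] F place [ 9.6  -2.18 -2.  ] tq [-0.73 -1.95  0.02] 39.01 rot [ 0.0006 -0.0011  0.0002]
```

Foot contact is clear: force rises at about 9 N/mm, to above sliding friction. I ease back to leave a light contact.

Request:
send_rows:
  moves:
    - [[0.0004,0,0.0001,0,0,0,0.03],[0.0008,0,0.0003,0,0,0,0.03],[0.0012,-0.0001,0.0004,0,0,0,0.03],[0.0012,-0.0001,0.0004,0,0,0,0.03]]

```text
t: 16.6
tool_pos: [462.3, 101.9, 222.2]
tcp_rot: [[0.34, 0.083, 0.937], [-0.029, 0.997, -0.078], [-0.94, -0.001, 0.342]]
wrist_force: [0.7, 0.2, 5.8]
gripper_width: 38.9
```

```bash
python3 st.py
```

```text
16.6 tcp-156 in place [ 1.07  0.37 27.37] F place [2.62 0.22 5.23] tq [0.11 0.06 0.05] 38.87 rot [-0.0005 -0.0011  0.0002]
```

Request:
send_rows:
  moves:
    - [[0,0,0,0,0,0,0.042],[0,0,0,0,0,0,0.052],[0,0,0,0,0,0,0.052],[0,0,0,0,0,0,0.052],[-0.007,0.0006,0.019,0,0,0,0.052],[-0.02,0.0017,0.056,0,0,0,0.052],[-0.041,0.0034,0.113,0,0,0,0.052],[-0.09,0.0034,0.14,0,0,0,0.052],[-0.14,0.0034,0.16,0,0,0,0.052],[-0.14,-0.06,0.18,0,0,0,0.052],[-0.14,-0.12,0.18,0,0,0,0.052],[-0.14,-0.18,0.18,0,0,0,0.052],[-0.14,-0.24,0.18,0,0,0,0.052],[-0.14,-0.24,0.18,0,0,0,0.052]]

```text
t: 18.35
tool_pos: [321.2, -141.8, 401.7]
tcp_rot: [[0.339, 0.092, 0.936], [-0.033, 0.996, -0.086], [-0.94, -0.001, 0.341]]
wrist_force: [-0.1, -1.0, -0.6]
gripper_width: 51.6
```

```bash
cat > fin.py <<'E'
from fit import *
p=np.load("place.npy");R=Rp(p[3]); m={}; im=[]
for n in("top","side"):
    c=vision.capture(n);t=models.trace("spice_jar",c)[0];m[n]=(c,t["region"]);print(n,t["conf"],np.round(t["bbox"],1))
    f=c["frame"][:,:,::-1].copy();k=(slice(130,230),slice(260,360)) if n=="top" else (slice(130,230),slice(190,290))
    im.append(cv2.resize(f[k],(400,400),interpolation=2))
    for b in(-36,-39,-42,-45): print(n,b,round(iou(cyl(p[:3]+R@[b,0,27.],R[:,0]),*m[n]),3),end=" ")
    print()
cv2.imwrite("pics/fin.png",np.hstack(im))
def cost(q): return -sum(iou(cyl(p[:3]+R@np.array([q[0],q[1],q[2]]),R@np.array([1,q[3]/100,q[4]/100])),*m[n]) for n in m)
x0=np.array([-41,0,27,0,0.]);sx=np.vstack([x0]+[x0+4*e for e in np.eye(5)])
r=minimize(cost,x0,method="Nelder-Mead",options=dict(initial_simplex=sx,xatol=.05,fatol=1e-4));print(r.x.round(2),r.fun)
s=status.observe();print(s["t"],s["tool_pos"],s["wrist_force"])
E
python3 fin.py
```

```text
top 0.89 [300.6 139.1 330.5 192.6]
top -36 0.861 top -39 0.9 top -42 0.875 top -45 0.833 
side 0.71 [216.6 153.1 257.2 178.1]
side -36 0.777 side -39 0.8 side -42 0.789 side -45 0.747 
[-39.27   1.09  28.74   0.11   0.2 ] -1.7250990106591522
18.55 [ 322.04184976 -138.23254761  401.5568883 ] [-0.13999635 -0.62018343  0.08704571]
```

View pics/fin.png

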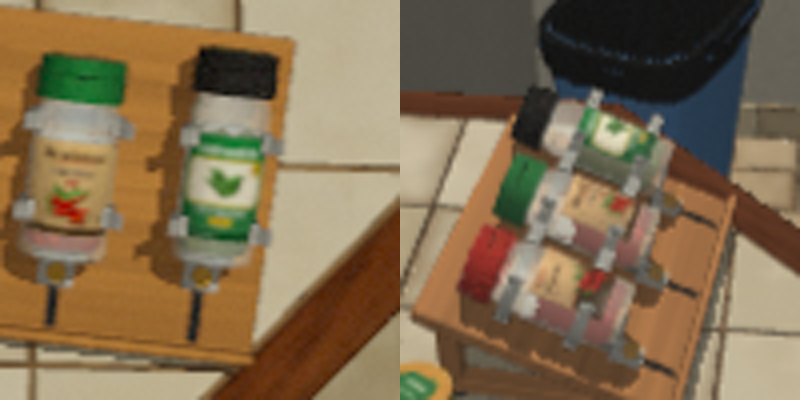

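```bash
python3 -c "
from cell import hand_in
print(hand_in())"
```

```text
the job is handed in; nothing more can be done
None
```

The black-cap jar is in the right-hand place, cap uppermost, snapped into both clips and standing on the foot rest. I handed the job in after about 18.6 s of robot time.

- **Pressing in:** The force readings I took peaked at about 13 N as the jar went through the clips. Bedding it on the ribs then took about 15 N, where the resistance rose steeply with the axis at z ≈ 27 mm.
- **Sliding down:** It slid at about 2–3 N until the foot was felt. There the force climbed at about 9 N/mm, to 9.6 N. I eased back to leave roughly 0.4 mm of spring deflection, an estimate from the forces, then let go and backed away.
- **Regrip:** Partway down the slide I let go and regripped about 7 mm higher, so that finger contact with the lower clip could not be mistaken for the foot.
- **Last checks:** The final pictures show the jar straight in both clips and touching the foot, and the neighbouring jars look unmoved. The image fit puts the base at x = -39 mm; reckoning from the arm gave about -40 to -42 mm.
- **Disagreement:** The image fit gave the axis 1.7 mm higher (z = 28.7 mm) and 1.1 mm to the left of home. That is within the roughly 2 mm calibration error, and the forces had shown the jar bedded, so I did not act on it. The moment reading at the final press was also not clear enough to prove from force alone that both clips carried the load equally.

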